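# Clear the coating bed and hold its sheet clamp open

## Robot

A 6-joint arm with a two-finger parallel gripper is mounted at the origin on the work surface. World frame = base frame: x ahead of the robot, y to its left, z up, the work surface at z = 0. Lengths are in m, angles in rad, forces in N, time in s.
With the tool pointing down it reaches from about 0.275 to 0.775 m from the base axis. Payload 14.6 kg.
Tool frame: the origin (TCP) lies midway between the tips of the shut fingers; the grasp point (between the pads) lies 19 mm behind it; z points along the fingers, y is the line along which they close (so a half turn about z gives the same grasp; the last joint's range is limited). The gripper opens to 85 mm and grips with 20 to 120 N. Pads are 22 mm wide; open, the fingers measure 114 mm over their backs; the gripper's body (76 mm by 85 mm) begins 54 mm behind the grasp point. The pads swing forward as they close: fully open they stand 13 mm farther back than shut.
Start: joints at [1.092, 0.263, -0.048, 1.259, 0, 1.415], TCP at [0.167, 0.498, 0.231] pointing down, gripper open.
Joint ranges: [-2.65, 2.65], [-0.89, 1.7], [-1.18, 1.37], [-2.13, 2.11], [-1.35, 1.29], [-3.14, 3.14]. Speed limits (rad/s): [1.89, 1.89, 2.57, 2.79, 3.14, 3.14].

## Interface

Orientations are given as a unit quaternion [x, y, z, w].
In Python, from bench import arm, effector, observe, optics gives the robot as it stands. Calls block until the motion is done:
- arm.goto(position, orientation): joint-space move of the TCP to a pose.
- arm.move_straight(position, orientation=None, speed=0.15): straight line of the TCP; orientation=None keeps the orientation; speed is the mean speed in m/s.
- arm.move_j(angles): joint-space move.
- effector.command_gripper(opening, grip_force=None): opening from 0.0 (shut) to 1.0 (fully open); grip_force is the grip in N (None keeps the last); returns when the fingers have stopped.
- arm.sleep(seconds).
- arm.inverse_kinematics(position, orientation): joint angles nearest the present ones, or None.
- observe(): the state.
- optics.grab_frame(name): name is "scene" or "side" or "wrist"; returns (picture, depth): 384x512x3 uint8, red, green, blue; 384x512 float32, m along the optical axis (not along the pixel's ray), 0 where there is no reading.
- optics.camera_params(name): a dict with "fx", "fy", "cx", "cy" (pixels), "R" (3x3) and "t" (3): a world point X has camera coordinates R X + t. Camera axes: x right, y down, z forward; pixel columns grow to the right and rows downward; lengths in m; the calibration is good to about 2 mm. A picture is of the moment at which its call begins: read the wrist's pose just before it. camera_params takes no time and is no camera call; for the wrist camera it gives the pose at the moment of the call.
A pose or a line that the arm cannot do raises arm.MotionError and nothing moves.
- arm.sign_off(): hands the job in; it is judged then, once.
The state is a dict: "time_s": time; "joint_pos": joint angles; "qd": joint speeds; "joint_efforts": joint torques, N m; "position": TCP position; "orientation": TCP orientation; "ft_force": force on the tool from outside, world axes, zero at the start; "torque": the same for the moment, N m; "finger_gap": opening from 0.0 (shut) to 1.0 (fully open); "gripper_force": force on a finger pad.
Only numpy, scipy, OpenCV 4.12 (cv2) and the standard library are available. Lean on these libraries where they do the work, as an engineer would, in place of code of your own. Each camera call takes 0.05 s, during which the arm holds its last target. There are 200 camera calls.

## Task

Get the hand coater ready for the next sheet of foil. First roll the wire-wound coating bar along the bed, without picking it up, until it drops into its rest groove at the end of the bed away from the clamp; then swing the clamp's cam lever up to the point where the clamp bar is lifted highest, and finish while still holding the lever there: the clamp is sprung shut and closes if the lever is let go. Leave the bottle, the beaker and the steel film applicator where they stand.

Things in the scene. Friction and masses are not known exactly. Their poses are not given: they have to be found in the camera images.
- coater: Hand coater, fixed to the bench: low white box, 220 mm (its x, across) by 360 mm (its y, along the bed), with a dark flat bed on top, 60 mm above the bench, from y = -126 to +180 mm, full width. Clamp across the +y end. At the -y end the bar's rest groove, then an aluminium ledge 68 mm above the bench that stops the bar. Origin: centre of its underside; z up.
- rest_groove (a point): Where the middle of the bar's axis lies when the bar rests in its groove, 63 mm above the bench. Axes as the coater's: x along the groove, y along the bed towards the clamp, z up. The groove is 20 mm wide, 5 mm deep and crosses the whole bed.
- bar_mid (a point): Middle of the coating bar, on its axis: loose straight wire-wound steel bar, 16 mm in diameter, 190 mm long, about 0.3 kg, lying across the bed, its axis 68 mm above the bench. x runs along the bar; y and z turn with it. It rolls almost freely and runs on a few centimetres when pushed. Starts 110 to 190 mm from the groove, up to 6 degrees askew.
- clamp (a joint): Lift of the clamp bar in m: 0 closed on the bed, about 0.0058 at the cams' highest point.
- clamp_mid (a point): Centre of the top of the clamp bar, an aluminium bar 18 mm wide across the bed at the coater's y = +135 mm, its top 73 mm above the bench when closed. A sprung guide pin stands at each end of it (95 mm either side of the middle), its head 106 mm above the bench.
- lever (a joint): Turn of the cam lever in rad, about a shaft parallel to the coater's x. 0: on its stop, pointing away from the bed (coater's +y), 13 degrees above level. Grows as it swings up and over towards the bed. At 1.35 it stands straight up and the clamp is highest; beyond, the clamp sinks again (stop at 2.1). Springs push it off the top to either side; swinging it takes 1 to 2 N at the ball.
- cam_axis (a point): Point on the lever's turning axis, in the plane in which the lever swings: on the side of the coater at -x, 146 mm from its centre, 45 mm above the bench. Axes as the coater's.
- lever_ball (a point): Centre of the steel ball knob at the lever's end: ball 30 mm in diameter, 105 mm from cam_axis on a steel arm 10 mm in diameter. 68 mm above the bench at rest, 150 mm when the lever stands straight up. At rest it is 57 mm beyond the end of the white box and 36 mm outside its side.
- bottle: Bystander: amber bottle, 60 mm in diameter, 125 mm high, standing beside the coater on the side away from the lever. Origin at the centre of its underside.
- beaker: Bystander: steel beaker, 68 mm in diameter, 75 mm high, standing beyond the groove end. Origin at the centre of its underside.
- applicator: Bystander: steel film applicator frame, 90 x 60 x 30 mm, lying beyond the groove end. Origin at the centre of its underside.
Not all that is in view belongs to the job. Of the things shaped like the part that bears bar_mid, the bare steel one is meant.

How it is judged:
On the way, in this order (a step that is already met when the one before it is completed fails the run):
1. the coating bar rolls along the bed (it turns about its own axis by more than a quarter turn, without being lifted) (angle between bar_mid's own z axis and vertical above 1.6 rad and z of bar_mid in the frame of rest_groove below 0.015 m), for 0.03 s.
2. the coating bar lies at rest in its groove, along its whole length (y of bar_mid in the frame of rest_groove between -0.005 and 0.005 m and z of bar_mid in the frame of rest_groove below 0.002 m and angle between the x axis of bar_mid and the x axis of rest_groove, either way round below 0.05 rad and linear speed of bar below 0.03 m/s), for 0.3 s.
3. the lever is held by the fingers at the cams' highest lift (value of joint lever between 1.18 and 1.52 rad and value of joint clamp above 0.0054 m and contact force between the fingers and lever above 0.1 N), for 0.3 s.
At the end, for the whole second after the job is handed in: The fingers hold the lever still within 0.17 rad of straight up (joint 1.18 to 1.52), clamp bar lifted at least 5.4 mm. The coating bar lies still and untouched in its groove: within 5 mm of its centre line, square to 0.05 rad, within 30 mm of the middle of the bed (all of step 2 and all of step 3 and velocity of joint lever between -0.1 and 0.1 rad/s and x of bar_mid in the frame of rest_groove between -0.03 and 0.03 m and contact force between each of the arm, the fingers and bar below 0.1 N); the arm keeps its last pose, push and grip.
It fails at once if the coating bar is picked up off the bed (more than 25 mm) (z of bar_mid in the frame of rest_groove above 0.03 m).
It fails at once if the bottle, beaker or applicator is moved by more than 20 mm (distance of any of bottle, beaker, applicator from where it was at the start of the episode above 0.02 m).
It also fails if it takes over 54 s, if anything falls off the work surface, if the arm or the gripper's body presses on something with over 40 N, if the wrist force passes 120 N, or if a joint passes its speed limit or range.

## Working session

There is one attempt and no reset: what is moved stays moved. The work goes in short steps, each a Python script; the robot and the scene stay as the last script left them, time stands still between calls to the robot, and variables do not carry over. Pictures are saved under pics/ and viewed, at most 10 in all, crops included, and the job is handed in when it is done.

```bash
mkdir -p pics; python3 - <<'E'
from bench import arm, effector, observe, optics
import cv2,numpy as np
for n in ("scene","side"):
    p,d=optics.grab_frame(n); cv2.imwrite(f"pics/{n}.png",p[...,::-1]); np.savez(f"{n}.npz",p=p,d=d,**optics.camera_params(n))
    c=optics.camera_params(n); print(n,c["fx"],c["cx"],c["cy"],-c["R"].T@c["t"])
print(observe())
a=cv2.imread("pics/scene.png");b=cv2.imread("pics/side.png")
E
```

```text
scene 406.00100468223314 257.47060925074646 186.72127473307825 [1.18846303 0.1296511  0.72569223]
side 370.52896019563235 256.9931341111108 199.4321987509274 [ 0.01826072 -0.6689698   0.58255432]
{'time_s': 0.1, 'joint_pos': array([ 1.09168953e+00,  2.63442417e-01, -4.88950359e-02,  1.25941676e+00,
        9.37961236e-06,  1.41552114e+00]), 'qd': array([ 9.97760754e-05, -1.35776358e-03,  2.01146381e-03, -9.63023134e-04,
        2.76153175e-03, -2.47257149e-04]), 'joint_efforts': array([ 3.58230296e-03, -6.38581681e+01,  3.85064864e+01,  1.01001715e-02,
       -1.09802754e-04,  2.94860524e-05]), 'position': array([0.1669211 , 0.49747558, 0.23088222]), 'orientation': array([ 1.61209227e-01,  9.86920136e-01, -4.53589876e-04, -1.53838167e-04]), 'ft_force': array([-0.25273133,  0.53491657,  0.01748455]), 'torque': array([-0.05924938, -0.0026796 ,  0.05526481]), 'gripper_force': 0.0, 'finger_gap': 0.9979337029068038}
```

View pics/scene.png

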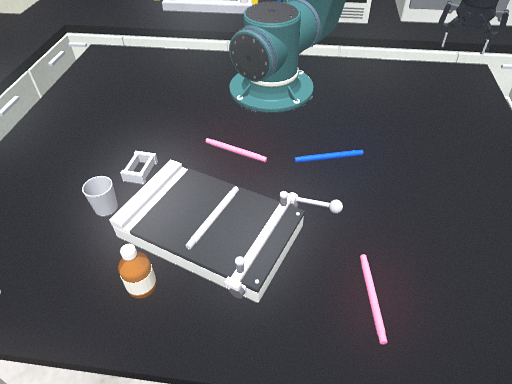

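View pics/side.png

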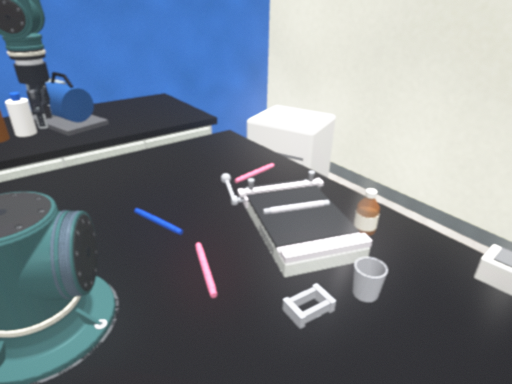

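The bare steel bar is the grey one lying on the bed at scene (212,217). Lookalikes are pink at (236,150), blue at (330,155) and pink at (372,298), all on the bench. The lever ball is at scene (336,207), the groove and ledge at about (147,195), the bottle at (137,272), the beaker at (101,196) and the applicator at (139,167).

```bash
cat > meas.py <<'E'
import cv2,numpy as np
def cloud(d,c):
    v,u=np.mgrid[0:384,0:512]
    P=np.stack([(u-c["cx"])/c["fx"]*d,(v-c["cy"])/c["fy"]*d,d],-1)
    return (P-c["t"])@c["R"]
def ray(u,v,c,z):
    r=c["R"].T@np.array([(u-c["cx"])/c["fx"],(v-c["cy"])/c["fy"],1]); o=-c["R"].T@c["t"]
    return o+r*(z-o[2])/r[2]
E
python3 - <<'E'
from meas import *
for n in ("scene","side"):
    f=np.load(n+".npz"); W=cloud(f["d"],f); p=f["p"].astype(int); ok=f["d"]>0
    m=(ok&(W[...,2]>.05)&(W[...,2]<.080)).astype(np.uint8)
    W_=W[...,:2]; m[(W_[...,0]<.25)]=0
    m=cv2.morphologyEx(m,cv2.MORPH_OPEN,np.ones((7,7)))
    k,l,s,ce=cv2.connectedComponentsWithStats(m); i=1+s[1:,4].argmax()
    Q=W[l==i]; r=cv2.minAreaRect((Q[:,:2]*1000).astype(np.float32)); print(n,"rect",r, "z",np.median(Q[:,2]))
    print(np.round(cv2.boxPoints(r)))
    # bar: bright pixels on the bed
    g=p.min(-1); hull=cv2.convexHull(np.argwhere(l==i)[:,::-1].astype(np.int32))
    h=np.zeros((384,512),np.uint8); cv2.fillConvexPoly(h,hull,1)
    b=((g>110)&(h>0)).astype(np.uint8); k,l2,s,ce=cv2.connectedComponentsWithStats(b)
    for j in range(1,k):
        if s[j,4]>60:
            pts=np.argwhere(l2==j)[:,::-1].astype(np.float32)
            X=np.array([ray(u,v,f,.072) for u,v in pts])[:,:2]*1000
            print(" bright",ce[j].round(),s[j,4],[np.round(t,1) for t in cv2.minAreaRect(X.astype(np.float32))],np.round(np.median(W[l2==j],0),3))
    u0,v0=(336,207) if n=="scene" else (226,178)
    k,l3,s,ce=cv2.connectedComponentsWithStats(((g>120)&(np.hypot(*(np.mgrid[0:384,0:512]-np.array([v0,u0])[:,None,None]))<9)).astype(np.uint8))
    j=1+s[1:,4].argmax(); print(" ball px",ce[j],s[j,4],ray(*ce[j],f,.068))
E
python3 -c "
import cv2;a=cv2.imread('pics/scene.png')[140:310,90:360];cv2.imwrite('pics/crop.png',cv2.resize(a,None,fx=2.9,fy=2.9,interpolation=2))"
```

```text
scene rect ((621.9320068359375, -63.429718017578125), (361.7107849121094, 280.0972900390625), 70.14533996582031) z 0.06197260806666994
[[ 429. -186.]
 [ 692. -281.]
 [ 815.   59.]
 [ 552.  154.]]
 bright [185. 219.] 6081 [array([636.1, -75.4]), array([349.2, 273.5]), np.float64(72.6)] [ 0.641 -0.156  0.063]
 bright [211. 218.] 620 [array([635.2, -51.3]), array([ 20. , 197.2]), np.float64(68.9)] [ 0.647 -0.054  0.075]
 ball px [335.37341772 205.62025316] 158 [0.57178743 0.2069387  0.068     ]
side rect ((627.94970703125, -66.547119140625), (363.5521240234375, 258.256591796875), 70.1778564453125) z 0.06007129747173874
[[ 445. -194.]
 [ 688. -281.]
 [ 811.   61.]
 [ 568.  148.]]
 bright [307. 228.] 2895 [array([614.6, -87.4]), array([361.8, 265.1]), np.float64(69.7)] [ 0.59  -0.192  0.063]
 bright [296. 206.] 574 [array([633.1, -56.4]), array([ 43.6, 198.1]), np.float64(68.9)] [ 0.635 -0.051  0.068]
 ball px [226.06481481 178.87037037] 108 [0.57263541 0.19884524 0.068     ]
```

View pics/crop.png

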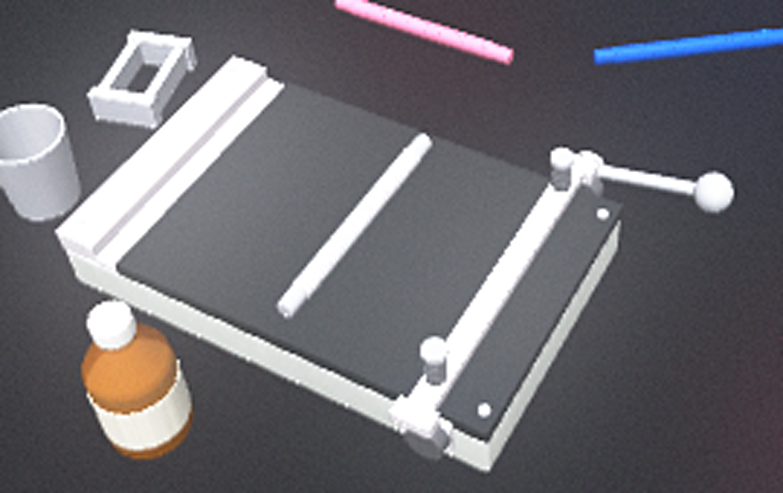

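The crop confirms the bare steel bar on the bed, with groove and ledge to its left and the lever at upper right. Next I refine the coater frame, check it against the given sizes, and check the IK.

```bash
python3 - <<'E'
from meas import *
from bench import arm
from scipy.spatial.transform import Rotation as R
th=np.radians(-19.85); ex=np.array([np.cos(th),np.sin(th)]); ey=np.array([-ex[1],ex[0]])
C0=np.array([.629,-.0695])
for n in ("scene","side"):
    f=np.load(n+".npz"); W=cloud(f["d"],f); p=f["p"].astype(int)
    a=(W[...,:2]-C0)@ex; b=(W[...,:2]-C0)@ey; z=W[...,2]; ok=(f["d"]>0)
    t=ok&(z>.056)&(z<.064)&(abs(a)<.2)
    for lo,hi in((-.11,-.05),(.03,.09)):
        s=t&(b>lo)&(b<hi); print(n,"x ext",lo,np.percentile(a[s],[.5,99.5]).round(4),s.sum())
    s=ok&(z>.05)&(z<.072)&(abs(a)<.085); print(" y ext",np.percentile(b[s&(abs(b)<.25)],[.3,99.7]).round(4))
    s=ok&(z>.066)&(abs(a)<.085)&(b<-.12)&(b>-.25)&(z<.072); print(" ledge y",np.percentile(b[s],[2,98]).round(4),np.median(z[s]))
    s=ok&(z>.073)&(z<.085)&(abs(a)<.12)&(abs(b)<.08); Q=np.c_[a[s],b[s]]; k=np.polyfit(Q[:,0],Q[:,1],1); print(" bar top: mid x",np.percentile(Q[:,0],[1,99]),"y,skew",k,z[s].max())
    s=ok&(abs(a+.146)<.03)&(abs(b-.237)<.03)&(z>.06)&(z<.1); print(" ball top",a[s].mean(),b[s].mean(),z[s].max())
for fl in(0,180):
  q=(R.from_euler('z',-19.85+fl+90,degrees=True)*R.from_euler('x',180,degrees=True)).as_quat()
  for l in((0,.06,.06),(0,-.115,.06),(0,0,.2),(-.146,.237,.05),(-.146,.135,.131),(-.146,.237,.2)):
    P=[*(C0+l[0]*ex+l[1]*ey),l[2]]; j=arm.inverse_kinematics(P,q); print(fl,l,None if j is None else np.round(j,2))
E
```

```text
scene x ext -0.11 [-0.1095  0.1099] 1913
scene x ext 0.03 [-0.109   0.1103] 2274
 y ext [-0.2426  0.1836]
 ledge y [-0.2375 -0.1416] 0.0697078203368534
 bar top: mid x [-0.09266543  0.09167982] y,skew [-0.02101969  0.01985383] 0.081740229805326
 ball top -0.14042556180528906 0.23731127200453994 0.08572784656231003
side x ext -0.11 [-0.1101  0.1872] 1242
side x ext 0.03 [-0.1102  0.1096] 632
 y ext [-0.2472  0.1821]
 ledge y [-0.2416 -0.1439] 0.06778895499697457
 bar top: mid x [-0.09323128  0.08913162] y,skew [-0.02362016  0.01543934] 0.0776237934286436
 ball top -0.1477137294725528 0.23026703089334927 0.08229498769012532
0 (0, 0.06, 0.06) [-0.15  0.56 -0.04  0.97  0.    1.77]
0 (0, -0.115, 0.06) [-0.42  0.51 -0.13  0.93  0.    1.49]
0 (0, 0, 0.2) [-0.24  0.46  0.17  1.28  0.    1.68]
0 (-0.146, 0.237, 0.05) [ 0.21  0.51 -0.17  0.89  0.    2.12]
0 (-0.146, 0.135, 0.131) [ 0.05  0.35 -0.2   1.02  0.    1.97]
0 (-0.146, 0.237, 0.2) [0.21 0.42 0.1  1.25 0.   2.12]
180 (0, 0.06, 0.06) [-0.15  0.56 -0.04  0.97  0.   -1.37]
180 (0, -0.115, 0.06) [-0.42  0.51 -0.13  0.93  0.   -1.65]
180 (0, 0, 0.2) [-0.24  0.46  0.17  1.28  0.   -1.46]
180 (-0.146, 0.237, 0.05) [ 0.21  0.51 -0.17  0.89  0.   -1.02]
180 (-0.146, 0.135, 0.131) [ 0.05  0.35 -0.2   1.02  0.   -1.18]
180 (-0.146, 0.237, 0.2) [ 0.21  0.42  0.1   1.25  0.   -1.02]
```

The sizes agree: width is 219 mm, the ends and ledge imply a +2.5 mm shift along y, and the bar top and ball are at their stated heights. Now pushing the bar with both open fingers.

```bash
cat >> meas.py <<'E'
from bench import arm, effector, observe, optics
from scipy.spatial.transform import Rotation as R
th=np.radians(-19.85); ex=np.array([np.cos(th),np.sin(th)]); ey=np.array([-ex[1],ex[0]])
C=np.array([.629,-.0695])+.0025*ey
q=(R.from_euler('z',70.15,degrees=True)*R.from_euler('x',180,degrees=True)).as_quat()
def P(x,y,z): return [*(C+x*ex+y*ey),z]
def loc(): o=observe(); d=o["position"][:2]-C; return np.round([d@ex,d@ey,o["position"][2]],4),np.round(o["ft_force"],2),round(o["time_s"],2)
def barfit(n="scene"):
    d=optics.grab_frame(n); W=cloud(d[1],optics.camera_params(n)); a=(W[...,:2]-C)@ex; b=(W[...,:2]-C)@ey; z=W[...,2]
    return d,a,b,z
E
python3 - <<'E'
from meas import *
arm.goto(P(0,.058,.2),q); arm.move_straight(P(0,.058,.08),q,.2); print(loc())
for z in (.066,.058,.051):
    arm.move_straight(P(0,.058,z),q,.04); print(loc())
    if abs(observe()["ft_force"][2])>4: arm.move_straight(P(0,.058,z+.004),q,.04); break
z=observe()["position"][2]
arm.move_straight(P(0,-.081,z),q,.05); print(loc()); arm.sleep(.6)
p,_=optics.grab_frame("scene"); cv2.imwrite("pics/push1.png",cv2.resize(p[130:310,90:360,::-1],None,fx=2.5,fy=2.5)); print(loc())
E
```

```text
(array([0.0004, 0.0583, 0.0811]), array([ 0.54, -0.03, -0.7 ]), 3.34)
(array([-0.0001,  0.058 ,  0.0659]), array([ 0.78,  0.05, -0.46]), 3.84)
(array([-0.0002,  0.058 ,  0.0577]), array([-0.58, -0.52, -0.14]), 4.19)
(array([-0.0002,  0.058 ,  0.0507]), array([ 0.32, -0.47, -0.08]), 4.52)
(array([-0.    , -0.0809,  0.0506]), array([ 1.05, -0.  ,  0.86]), 7.45)
(array([-0.    , -0.081 ,  0.0507]), array([-0.48,  0.52,  0.78]), 8.1)
```

View pics/push1.png

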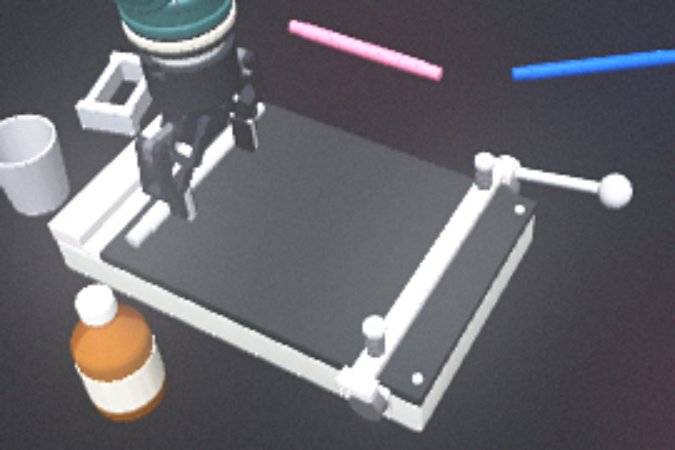

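The bar, with its near end at crop (135,238), is still just ahead of the fingers, parallel to the groove but not yet in it. I'll finish the stroke slowly, back off and look.

```bash
python3 - <<'E'
from meas import *
arm.move_straight(P(0,-.116,.0507),q,.035); print(loc()); arm.sleep(.3); print(loc())
arm.move_straight(P(0,-.09,.0507),q,.1); arm.move_straight(P(0,-.04,.16),q,.25)
arm.goto(P(-.146,.237,.16),q); print(loc())
(d,a,b,z)=barfit(); p=d[0]; cv2.imwrite("pics/push2.png",cv2.resize(p[130:310,90:360,::-1],None,fx=2.5,fy=2.5))
s=(d[1]>0)&(abs(a)<.13)&(b<-.11)&(b>-.15)&(z>.064)&(z<.08)
for lo in np.arange(-.1,.1,.04):
    t=s&(a>lo)&(a<lo+.04); print(round(lo,2),t.sum(),np.round([b[t].min(),np.median(b[t]),b[t].max(),np.median(z[t])],4) if t.any() else "")
E
```

```text
(array([-0.    , -0.1158,  0.0507]), array([-0.25,  0.15, -0.  ]), 9.25)
(array([-0.    , -0.1159,  0.0507]), array([ 0.27, -0.09,  0.64]), 9.55)
(array([-0.1453,  0.2361,  0.1598]), array([0.4 , 0.5 , 0.09]), 11.78)
-0.1 111 [-0.15   -0.1357 -0.1143  0.0701]
-0.06 133 [-0.15   -0.1357 -0.1177  0.0707]
-0.02 140 [-0.1498 -0.1346 -0.1102  0.0705]
0.02 155 [-0.1499 -0.1352 -0.1182  0.07  ]
0.06 153 [-0.15   -0.1367 -0.1115  0.0698]
```

View pics/push2.png

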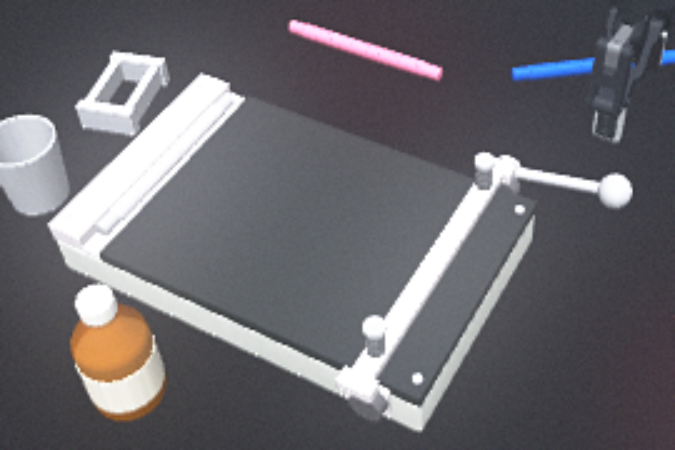

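The bar sits in its groove: y is about −0.1355 and its top is 0.0705, at uniform height along its length. It runs from crop (105,228) to (238,100), and the gripper hovers by the ball at (613,190). Next I grasp the ball.

```bash
python3 - <<'E'
from meas import *
arm.move_straight(P(-.146,.237,.09),q,.1); print(loc())
arm.move_straight(P(-.146,.237,.046),q,.06); print(loc())
effector.command_gripper(0.0,25); o=observe(); print(loc(),o["finger_gap"],o["gripper_force"])
p,_=optics.grab_frame("side"); p2,_=optics.grab_frame("scene")
cv2.imwrite("pics/grasp.png",np.hstack([cv2.resize(x[...,::-1],(400,400),interpolation=2) for x in (p[140:240,180:280],p2[150:250,280:380])]))
(d,a,b,z)=barfit()
s=(d[1]>0)&(abs(a)<.13)&(b<-.128)&(b>-.143)&(z>.067)&(z<.075); print("bar x ext",np.percentile(a[s],[1,99]))
E
```

```text
(array([-0.1456,  0.2371,  0.0906]), array([-0.4 , -0.67,  0.33]), 12.68)
(array([-0.1458,  0.2371,  0.0463]), array([-0.12, -0.69,  0.83]), 13.57)
(array([-0.1446,  0.2371,  0.0465]), array([ 4.92, -2.81,  0.34]), 14.12) 0.33001164707363306 25.146698355674744
bar x ext [-0.09429945  0.09089532]
```

View pics/grasp.png

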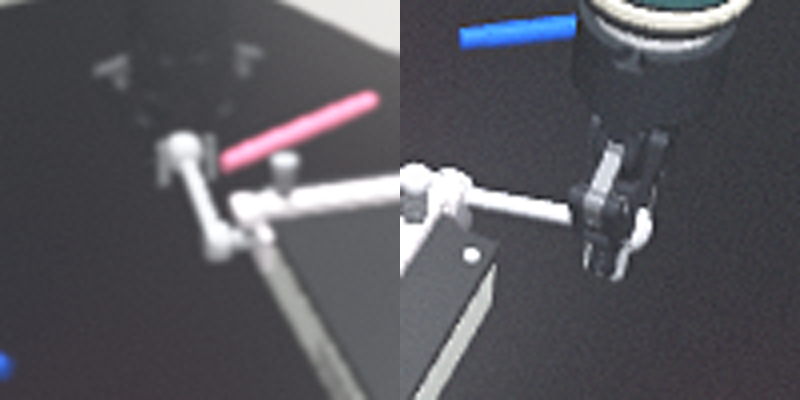

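The ball is gripped between the pads: gap 0.33 is about 28–30 mm, at 25 N. The side view shows it between the fingers at (183,150). The bar is centred, with x from −0.094 to +0.091. Now swinging along the arc.

```bash
python3 - <<'E'
from meas import *
r=.105; a0=np.radians(13)
for t in np.linspace(0,1.35,13)[1:]:
    arm.move_straight(P(-.1446,.1347+r*np.cos(a0+t),.045+r*np.sin(a0+t)-.0225),q,.08)
    o=observe(); print(round(t,2),*loc(),round(o["finger_gap"],3),round(o["gripper_force"],1))
    if np.linalg.norm(o["ft_force"])>30: print("stop"); break
arm.sleep(.3)
ps=[]
for n,(r0,c0) in (("side",(110,170)),("scene",(100,240))):
    p,_=optics.grab_frame(n); ps.append(cv2.resize(p[r0:r0+130,c0:c0+130,::-1],(400,400),interpolation=2))
cv2.imwrite("pics/up.png",np.hstack(ps))
E
```

```text
0.11 [-0.1445  0.2339  0.0575] [ 2.31  2.46 -1.87] 14.57 0.332 25.1
0.22 [-0.1445  0.2291  0.0681] [ 2.1  -0.25 -2.71] 14.88 0.335 25.1
0.34 [-0.1446  0.2234  0.0784] [ 1.22 -1.52 -3.33] 15.18 0.335 25.2
0.45 [-0.1446  0.2165  0.0881] [ 1.13 -1.4  -4.58] 15.47 0.329 25.3
0.56 [-0.1446  0.2087  0.0969] [ 2.29 -0.22 -3.98] 15.78 0.332 25.3
0.68 [-0.1446  0.2     0.1048] [ 3.2  -0.23 -4.17] 16.07 0.335 25.4
0.79 [-0.1446  0.1903  0.1116] [ 2.26  0.64 -1.94] 16.38 0.33 25.4
0.9 [-0.1446  0.1799  0.1172] [ 1.97  0.02 -2.01] 16.68 0.332 25.5
1.01 [-0.1446  0.1689  0.1217] [ 1.94  0.67 -1.48] 16.98 0.334 25.6
1.12 [-0.1446  0.1576  0.125 ] [ 1.35  1.46 -0.83] 17.27 0.331 25.5
1.24 [-0.1446  0.1458  0.1269] [ 2.2   0.58 -0.18] 17.57 0.331 25.2
1.35 [-0.1446  0.1339  0.1275] [ 1.59  0.13 -0.58] 17.88 0.333 24.8
```

View pics/up.png

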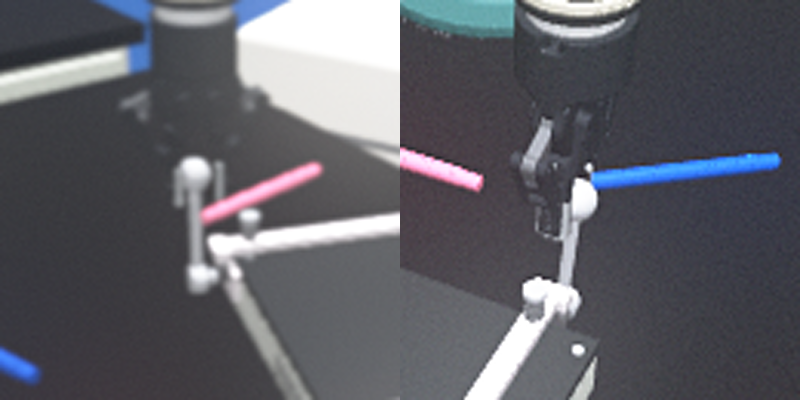

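The lever stands about upright, with the ball at side crop (193,173) and scene crop (583,200). I'll check the angle by projecting the expected ball centre and rod onto the bright pixels.

```bash
python3 - <<'E'
from meas import *
c=optics.camera_params("scene"); p,d=optics.grab_frame("scene")
def pr(X): k=c["R"]@np.array(X)+c["t"]; return np.array([c["fx"]*k[0]/k[2]+c["cx"],c["fy"]*k[1]/k[2]+c["cy"]])
g=p.min(-1).astype(int)
for t in (1.18,1.35,1.52):
    f=lambda r:pr(P(-.146,.1347+r*np.cos(np.radians(13)+t),.045+r*np.sin(np.radians(13)+t)))
    print(t,"ball",f(.105).round(1),"rod .06,.075",f(.06).round(1),f(.075).round(1))
e=pr(P(-.146,.15,.15))-pr(P(-.146,.135,.15)); print("ball radius px y",e)
for v in range(158,196,3):
    u=np.where(g[v,280:312]>115)[0]+280; print(v,u.min() if len(u) else None,u.max() if len(u) else None,len(u))
# clamp lift from depth
W=cloud(d,c); a=(W[...,:2]-C)@ex; b=(W[...,:2]-C)@ey
f0=np.load("scene.npz"); W0=cloud(f0["d"],f0); a0=(W0[...,:2]-C)@ex; b0=(W0[...,:2]-C)@ey
for A,B,Z in((a0,b0,W0[...,2]),(a,b,W[...,2])):
    s=(abs(A)<.07)&(abs(B-.135)<.007)&(Z>.05); print("clamp z",np.median(Z[s]),Z[s].std(),s.sum())
E
```

```text
1.18 ball [300.9 166.8] rod .06,.075 [296.6 180.8] [298.  176.2]
1.35 ball [293.3 163.8] rod .06,.075 [292.4 179.1] [292.7 174.1]
1.52 ball [285.7 161.9] rod .06,.075 [288.2 178. ] [287.4 172.7]
ball radius px y [6.49402982 2.12106014]
158 297 300 4
161 296 302 7
164 296 303 8
167 293 303 11
170 293 301 9
173 284 297 7
176 287 297 8
179 293 296 4
182 293 296 4
185 292 296 5
188 292 295 4
191 281 295 14
194 280 297 18
clamp z 0.07471052260669825 0.0011550389770681486 376
clamp z 0.08048798668622176 0.0033572539032628223 390
```

The clamp has lifted 5.8 mm, and the pixels put the lever at about 1.27 rad, roughly 7 mm short at the ball. I'll nudge 6 mm further, verify and hand in.

```bash
python3 - <<'E'
from meas import *
arm.move_straight(P(-.1446,.128,.1275),q,.03); arm.sleep(.8); o=observe(); print(loc(),o["finger_gap"],o["gripper_force"])
(d,a,b,z)=barfit(); g=d[0].min(-1).astype(int)
for v in (161,164,167,179,182,185,188):
    u=np.where(g[v,280:312]>115)[0]+280; print(v,u.min(),u.max())
s=(abs(a)<.07)&(abs(b-.135)<.007)&(z>.05); print("clamp z",np.median(z[s]))
s=(abs(a)<.09)&(b<-.128)&(b>-.143)&(z>.064)&(z<.075); print("bar",np.median(b[s]),np.median(z[s]),s.sum())
E
```

```text
(array([-0.1446,  0.128 ,  0.1275]), array([ 2.24,  0.41, -1.96]), 19.48) 0.3315576145577379 24.738609194755554
161 293 300
164 292 301
167 282 300
179 292 295
182 291 295
185 291 295
188 291 294
clamp z 0.0804573659043999
bar -0.13265257435201872 0.0709243722090159 442
```

```bash
python3 -c "
from bench import arm; print(arm.sign_off())"
```

```text
the job is handed in; nothing more can be done
None
```

I handed the job in at about 19.5 s with the coating bar in its rest groove and the lever held at about 1.32 rad (pixel estimate, straight up is 1.35), clamp bar up about 5.8 mm; I don't have the judge's verdict.

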